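Shut the nut chopper's lid and hold its spring dial on three

ROBOT

A 6-joint arm with a two-finger parallel gripper is mounted at the origin on a cart in front of the work surface, level with it; the furniture and walls round the work are solid. World frame = base frame: x ahead of the robot, y to its left, z up, the work surface at z = 0. Lengths are in m, angles in rad, forces in N, time in s.
With the tool pointing down it reaches from about 0.25 to 0.725 m from the base axis. Payload 4 kg.
Tool frame: the origin (TCP) lies on the centre line of the jaws, within the pads' length; the fingertips stand 14 mm ahead of it and the grasp point (between the pads) lies 5 mm behind it; z points along the fingers, x is the direction in which the jaws open and shut, and the axes are right-handed (so a half turn about z gives the same grasp; the last joint's range is limited). The gripper opens to 85 mm and grips with 20 to 120 N. Pads are 22 mm wide; open, the fingers measure 114 mm over their backs; the gripper's body (76 mm by 85 mm) begins 54 mm behind the grasp point. The pads swing forward as they close: fully open they stand 13 mm farther back than shut.
Start: joints at [1.294, 0.241, 0.005, 1.335, 0, 1.571], TCP at [0.137, 0.481, 0.245] pointing down, gripper open.
Joint ranges: [-2.72, 2.72], [-1.05, 1.87], [-1.09, 1.28], [-1.99, 2.15], [-1.42, 1.44], [-3.14, 3.14]. Speed limits (rad/s): [2.79, 2.79, 3.14, 3.14, 3.14, 3.14].

INTERFACE

Orientations are given as a unit quaternion [x, y, z, w].
In Python, from workcell import bot gives the robot as it stands.
- The arm moves only by the tool play_rows, never from a script. Its argument "motion" is a list of rows, each an object with "fingers": the closure, from -1 (fully open) to 1 (shut), so that 0 is half open; "translation": the shift along the tool's x, y, z in cm, a list of three; "roll": the turn about the tool's z in degrees. A call has 1 to 20 rows; each row is the pose to reach, as a shift and turn from the pose commanded when the call began, along the tool's axes at that moment; what a row does not reach only later rows make up. A row lasts 1/12 s, in which the tool goes at most 41.7 mm and 7.16 degrees, less where a joint would pass 70% of its speed; a pose out of reach is approached as far as the arm can. A call with a gripper value outside its range is refused whole. The fingers move at their own pace and stop on an object; the grip force is fixed at half the most. Time passes only in rows, so rows that repeat a pose let the fingers close. It gives the time, the measured TCP pose, the force and the opening at its end, in the units of the state.
- bot.get_obs(): the state, without advancing time (a new reading comes with each control period).
- bot.camera(name): name is "side" or "top"; returns a dict with "pixels" (420x560x3 uint8, red, green, blue), "intrinsics" (3x3 intrinsics, pixels), "world_to_cam" (4x4, takes a point from world to camera coordinates). Camera axes: x right, y down, z forward; pixel columns grow to the right and rows downward; lengths in m; the calibration is good to about 2 mm. A picture is of the moment at which its call begins. There is no depth.
- bot.job_done(): hands the job in, once; it reports no verdict.
The state is a dict: "clock": time; "joint_pos": joint angles; "joint_vel": joint speeds; "tau": joint torques, N m; "eef_pos": TCP position; "tool_rot": TCP orientation; "ft_force": force on the tool from outside, world axes, zero at the start; "ft_torque": the same for the moment, N m; "grip_width": finger opening in m.
Only numpy, scipy, OpenCV 4.12 (cv2) and the standard library are available. Lean on these libraries where they do the work, as an engineer would, in place of code of your own. Each camera call takes 0.05 s, during which the arm holds its last target. There are 200 camera calls.

TASK

Chop the hazelnuts in the small electric chopper on high: fold its stiff clear lid down until it is fully shut (that unlocks the dial), then turn the dial clockwise past the one-dot and two-dot clicks to the three-dot mark. The dial springs back as soon as it is let go, so finish while still holding it there with the gripper, the lid shut, and leave the jar, the glass and the apple where they stand.

Things in the scene. Friction and masses are not known exactly. Their poses are not given: they have to be found in the camera images.
- chopper: The chopper, white, 300 mm wide (y), 185 mm deep (x), fixed to the worktop. Origin: centre of its underside; x points to its back, y to its left (towards the dial), z up. Motor housing on the left half (y from 10 to 146 mm), its flat deck at z 128 mm carries the dial, axis at x -10, y 78 mm. Two hinge posts, 120 mm high, behind the bowl at x 82, y -75 +-34 mm.
- chopper_bowl (a point): Centre of the rim of the round clear bowl with hazelnuts on the right half (chopper frame x 0, y -75, z 109 mm); the bowl is 140 mm across.
- chopper_lid_hinge (a point): Middle of the lid's hinge axis, behind the bowl (chopper frame x 80, y -75, z 110 mm); axes as the chopper's; the hinge axis runs along y.
- chopper_lid (a joint): Opening angle of the lid, rad: 0 fully shut (level on the bowl), 1.57 upright; opens up and back, at most 1.75; starts open, 1.25 to 1.65. Stiff friction hinge: the lid stays where it is put; 2 to 4 N near its free edge fold it. Upright, its outer face looks to the back of the chopper; push that face towards the front, then down.
- chopper_lid_tab (a point): Top of the dark thumb tab at the lid's free edge, 164 mm from the hinge axis (tab ends at 176); x points from tab to hinge, z is the lid's outer normal. The lid is a clear disc, 153 mm across, centre 80 mm from the axis; shut, its clear face is 5 mm above the axis, its dark rim (6 mm wide) 9 mm, a bearing cap in its middle (34 mm across) 10 mm.
- chopper_dial (a joint): Angle of the dial, rad, clockwise from above: 0 off (it starts there), 0.4 one dot, 0.8 two dots, 1.2 three red dots, stop at 1.3. It clicks over a detent at each mark and springs back to 0 from anywhere when let go; turning it takes 0.08 to 0.15 Nm. While the lid is open the hinge locks it (it gives less than 0.1).
- chopper_dial_grip (a point): On the dial's axis, 30 mm above the deck: the height to grip. The grip is a dark upright bar 46 mm long, 14 mm thick, from 10 to 42 mm above the deck, on a round foot 55 mm across. This point turns with the dial; x lies along the bar, to its white pointer (to the back of the chopper when off).
- jar_1: Bystander: small jar with a red lid, 60 mm across, 85 mm high, stands left of the chopper; origin under its centre.
- glass_1: Bystander: clear tumbler, 80 mm across, 91 mm high, stands right of the chopper; origin under its centre.
- apple_1: Bystander: red apple, 72 mm across, 63 mm high, to the right of the glass; origin under its centre.

How it is judged:
On the way, in this order (a step that is already met when the one before it is completed fails the run):
1. the lid is folded fully shut (value of joint chopper_lid below 0.04 rad), for 0.2 s.
2. the dial is turned over the first click, the lid staying shut (value of joint chopper_dial above 0.4 rad and value of joint chopper_lid below 0.05 rad).
3. the dial is on three dots, held there by the fingers (value of joint chopper_dial above 1.1 rad and contact force between the fingers and chopper_dial above 1 N), for 0.3 s.
At the end, for the whole second after the job is handed in: The dial stands at three dots (above 1.1 rad; mark at 1.2, stop at 1.3) with the fingers pressing on it (over 1 N), and the lid is shut (under 0.05 rad) (all of step 3 and value of joint chopper_lid below 0.05 rad); the arm keeps its last pose, push and grip.
It fails at once if the jar, the glass or the apple is pushed more than 30 mm (distance of any of jar_1, glass_1, apple_1 from where it was at the start of the episode above 0.03 m).
It also fails if it takes over 48 s, if anything falls off the work surface, if the arm or the gripper's body presses on something with over 40 N, if the wrist force passes 120 N, or if a joint passes its speed limit or range.

## Working session

There is one attempt and no reset: what is moved stays moved. The work goes in short steps, Python scripts to look and compute and a tool call to move; the robot and the scene stay as the last step left them, time stands still between calls to the robot, and variables do not carry over. Pictures are saved under pics/ and viewed, about 8 in all and at most 12, crops included, and the job is handed in when it is done.

Besides the shell and the picture viewer there is one more tool, called after "Request:" as name([rows], argument=value, ...), one row to a line, values as JSON. play_rows: Moves the arm, as the interface text tells. Its arguments: {"type":"object","properties":{"motion":{"type":"array","items":{"type":"object","properties":{"fingers":{"type":"number"},"translation":{"type":"array","items":{"type":"number"}},"roll":{"type":"number"}}}}},"required":["motion"]}

```bash
mkdir -p pics
cat > h.py <<'E'
import numpy as np, cv2
from workcell import bot
def snap(n,f):
    c=bot.camera(n); cv2.imwrite('pics/'+f,c['pixels'][:,:,::-1]); np.savez('pics/'+n+'.npz',K=c['intrinsics'],T=c['world_to_cam']); return c
def ray(n,u,v):
    d=np.load('pics/'+n+'.npz'); K,T=d['K'],d['T']; R=T[:3,:3]
    return -R.T@T[:3,3], R.T@np.linalg.inv(K)@np.array([u,v,1.])
def onz(n,u,v,z):
    o,d=ray(n,u,v); return o+d*(z-o[2])/d[2]
def proj(n,p):
    d=np.load('pics/'+n+'.npz'); q=d['T']@np.append(p,1); q=d['K']@q[:3]; return q[:2]/q[2]
E
python3 - <<'E'
from h import *
a=snap('top','t0.png');b=snap('side','s0.png')
for c in(a,b):print(c['intrinsics'],c['world_to_cam'])
print(bot.get_obs())
E
```

```text
[[497.97405382   0.         270.17910403]
 [  0.         497.97405382 215.76704663]
 [  0.           0.           1.        ]] [[-0.00933517 -0.99975299 -0.0201695   0.06643195]
 [-0.99587072  0.01111663 -0.0900995   0.50758319]
 [ 0.09030146  0.01924512 -0.99572851  1.45060663]
 [ 0.          0.          0.          1.        ]]
[[503.50190013   0.         284.36580328]
 [  0.         503.50190013 217.24672158]
 [  0.           0.           1.        ]] [[ 0.96477458 -0.26174396  0.02645963 -0.47856181]
 [-0.0734673  -0.36463301 -0.92824852  0.17393454]
 [ 0.2526115   0.89360666 -0.37101828  1.25632186]
 [ 0.          0.          0.          1.        ]]
{'clock': 0.1, 'joint_pos': array([1.29399336e+00, 2.41316112e-01, 3.87047960e-03, 1.33516377e+00,
       1.60815543e-05, 1.57081550e+00]), 'joint_vel': array([ 0.00092729, -0.0001672 ,  0.00393299, -0.00123858,  0.00144524,
        0.00164708]), 'tau': array([-1.07968142e-04, -3.73136938e+01,  2.53010792e+01,  1.08341224e-02,
        1.23118045e-05, -6.23320958e-06]), 'eef_pos': array([0.13649432, 0.48046826, 0.24451708]), 'tool_rot': array([ 7.97903230e-01,  6.02784881e-01, -7.28167616e-04,  5.40046751e-04]), 'ft_force': array([ 0.45246789,  0.10482434, -0.81692251]), 'ft_torque': array([ 0.00816315, -0.0034932 , -0.0010323 ]), 'grip_width': 0.08541056344218229}
```

View pics/t0.png

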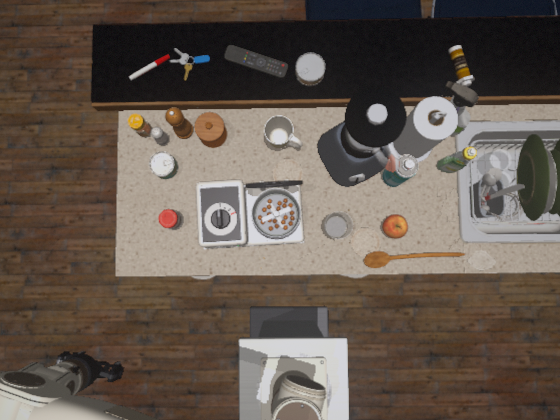

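View pics/s0.png

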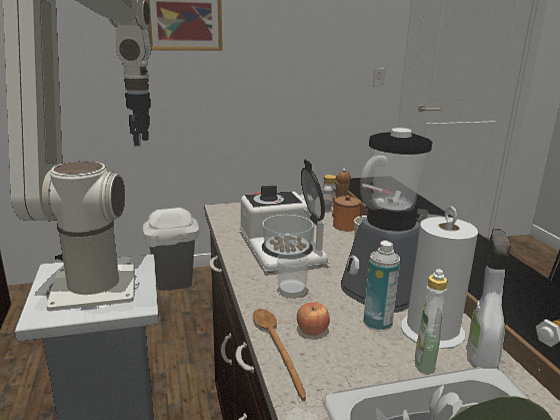

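The top view shows the chopper at cols 196–302 and rows 180–246, with the dial near (220,219), the bowl near (276,213), and the lid upright at row 184. The jar is at (168,219), the glass at (336,226) and the apple at (396,226). The side view shows the lid nearly upright. I'll enlarge both.

Run:
```python
import cv2
t=cv2.imread('pics/t0.png')[165:255,185:310]; cv2.imwrite('pics/t0c.png',cv2.resize(t,None,fx=6,fy=6,interpolation=cv2.INTER_CUBIC))
t=cv2.imread('pics/s0.png')[150:275,235:335]; cv2.imwrite('pics/s0c.png',cv2.resize(t,None,fx=4.8,fy=4.8,interpolation=cv2.INTER_CUBIC))
```

```text
(no output)
```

View pics/t0c.png

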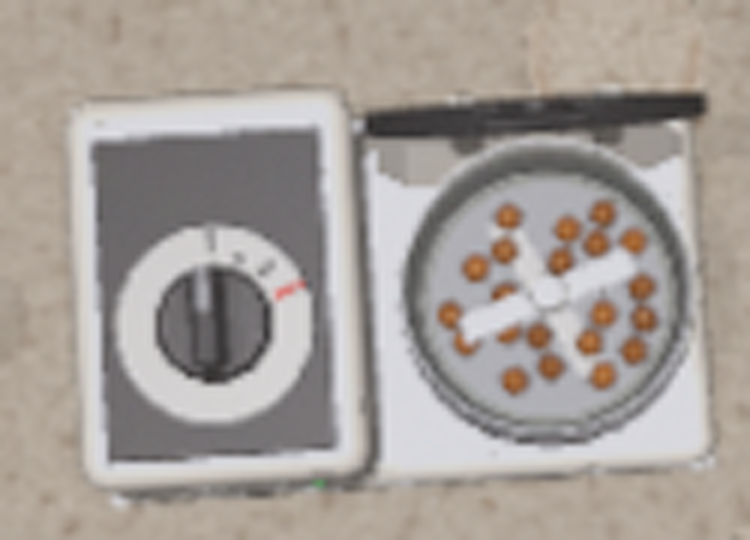

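View pics/s0c.png

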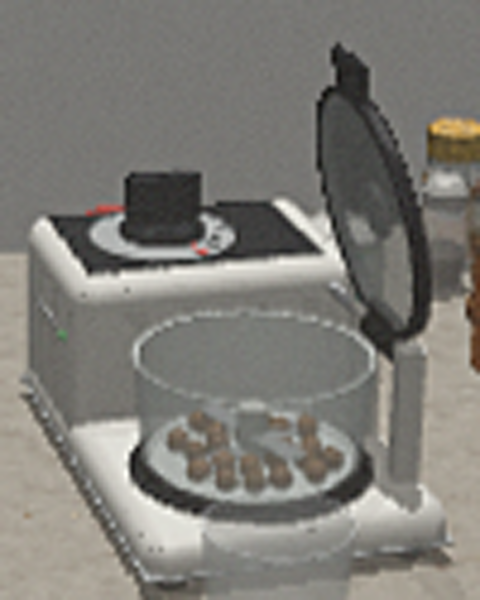

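Top crop: the dial centre is at crop (213,323), the bowl at (549,288), and the panel's left edge runs from (92,143) to (110,460). Side crop: the tab's end is at (338,48), and the lid leans a little to the front.

```bash
cat >> h.py <<'E'
def tc(x,y): return 185+(x+.5)/6-.5,165+(y+.5)/6-.5
def sc(x,y): return 235+(x+.5)/4.8-.5,150+(y+.5)/4.8-.5
E
python3 - <<'E'
from h import *
from scipy.optimize import least_squares
d=onz('top',*tc(213,323),.138)[:2]; b=onz('top',*tc(549,288),.109)[:2]
pl=[onz('top',*tc(*p),.128)[:2] for p in((92,143),(110,460),(318,130),(337,450))]
e1=pl[0]-pl[1];e2=pl[2]-pl[3];print('dial',d,'bowl',b,'yaws',np.degrees(np.arctan2(e1[1],e1[0])),np.degrees(np.arctan2(e2[1],e2[0])))
v=d-b; print(np.linalg.norm(v), np.degrees(np.arctan2(v[1],v[0])-np.arctan2(153,-10)))
def f(p):
    c,s=np.cos(p[2]),np.sin(p[2]);W=lambda x,y,z:np.array([p[0]+c*x-s*y,p[1]+s*x+c*y,z])
    pts=[((-10,78,138),'top',tc(213,323)),((0,-75,109),'top',tc(549,288)),
     ((-10,78,170),'side',sc(163,177)),((0,-75,109),'side',sc(256,353))]
    r=[proj(n,W(*(np.array(q)/1000)))-np.array(uv) for q,n,uv in pts]
    a=p[3]; r.append(proj('side',W(.080-.176*np.cos(a)+.004*np.sin(a),-.075,.110+.176*np.sin(a)+.004*np.cos(a)))-sc(338,46))
    return np.concatenate(r)
y=np.mean([np.arctan2(e[1],e[0]) for e in(e1,e2)])
m=(d+b)/2
r=least_squares(f,[m[0],m[1],y,1.45]);print(r.x,np.degrees(r.x[2]),r.fun.round(1))
p=r.x;c,s=np.cos(p[2]),np.sin(p[2])
for n,q in dict(dial=(-.01,.078),bowl=(0,-.075),hinge=(.08,-.075)).items():print(n,p[0]+c*q[0]-s*q[1],p[1]+s*q[0]+c*q[1])
for n,px,z in(('jar',(168,218),.085),('glass',(336,227),.045)):print(n,onz('top',*px,z))
from scipy.spatial.transform import Rotation as R
print(R.from_quat(bot.get_obs()['tool_rot']).as_matrix().round(3))
E
```

```text
dial [0.49211729 0.1960595 ] bowl [0.50922293 0.04302311] yaws 3.422676477962857 3.1727076367761726
0.15398941282665463 2.638260560469246
[0.50778754 0.11935877 0.05697064 1.36331361] 3.264177314581293 [-0.2 -0.5 -0.5 -1.  -0.9 -0.2 -1.1  1.   0.7  2.6]
dial 0.4933624622324769 0.19666282720670636
bowl 0.5120580321389653 0.044480450875307206
hinge 0.5919282410896445 0.04903563716950511
jar [0.49953243 0.35106595 0.085     ]
glass [ 0.47141509 -0.1300193   0.045     ]
[[ 0.273  0.962 -0.001]
 [ 0.962 -0.273 -0.002]
 [-0.002 -0.    -1.   ]]
```

Request:
play_rows([
  {"fingers": 1,"translation": [-16,57.5,-1],"roll": -19},
  {"fingers": 1,"translation": [-16,57.5,-1],"roll": -19},
  {"fingers": 1,"translation": [-16,57.5,-1],"roll": -19},
  {"fingers": 1,"translation": [-16,57.5,-1],"roll": -19},
  {"fingers": 1,"translation": [-16,57.5,-1],"roll": -19},
  {"fingers": 1,"translation": [-16,57.5,-1],"roll": -19},
  {"fingers": 1,"translation": [-16,57.5,-1],"roll": -19},
  {"fingers": 1,"translation": [-16,57.5,-1],"roll": -19},
  {"fingers": 1,"translation": [-16,57.5,-1],"roll": -19},
  {"fingers": 1,"translation": [-16,57.5,-1],"roll": -19},
  {"fingers": 1,"translation": [-16,57.5,-1],"roll": -19},
  {"fingers": 1,"translation": [-16,57.5,-1],"roll": -19},
  {"fingers": 1,"translation": [-16,57.5,-1],"roll": -19},
  {"fingers": 1,"translation": [-16,57.5,-1],"roll": -19},
  {"fingers": 1,"translation": [-16,57.5,-1],"roll": -19},
  {"fingers": 1,"translation": [-16,57.5,-1],"roll": -19},
  {"fingers": 1,"translation": [-16,57.5,-1],"roll": -19},
  {"fingers": 1,"translation": [-16,57.5,-1],"roll": -19},
])

```text
clock: 1.6
eef_pos: [0.6454, 0.17, 0.2543]
tool_rot: [0.687, 0.726, -0.001, -0.001]
ft_force: [0.4, 0.3, -0.0]
grip_width: 0.0001
```

Request:
play_rows([
  {"fingers": 1,"translation": [-4,0,0],"roll": 0},
  {"fingers": 1,"translation": [-8,0,0],"roll": 0},
  {"fingers": 1,"translation": [-11.8,0,0],"roll": 0},
  {"fingers": 1,"translation": [-11.8,0,0],"roll": 0},
])

```text
clock: 1.93
eef_pos: [0.6516, 0.0468, 0.2561]
tool_rot: [0.689, 0.724, -0.001, 0.001]
ft_force: [-0.3, 0.5, -0.1]
grip_width: 0.0001
```

Run:
```python
from h import *
c=snap('side','s1.png')
t=cv2.imread('pics/s1.png')[100:275,215:385]; cv2.imwrite('pics/s1c.png',cv2.resize(t,None,fx=3.4,fy=3.4,interpolation=cv2.INTER_CUBIC))
```

```text
(no output)
```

View pics/s1c.png

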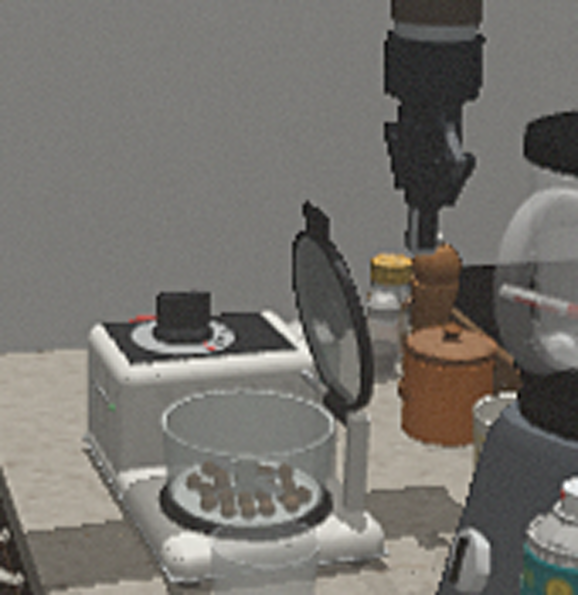

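The side view shows the closed fingers behind the lid. The tip is at crop (422,250) and the tab is at (315,205). Next I fold the lid along its arc.

Request:
play_rows([
  {"fingers": 1,"translation": [0,-2,-3],"roll": 0},
  {"fingers": 1,"translation": [0,-5,-3],"roll": 0},
  {"fingers": 1,"translation": [0,-6.7,-2.9],"roll": 0},
  {"fingers": 1,"translation": [0,-8.3,-2.65],"roll": 0},
  {"fingers": 1,"translation": [0,-9.9,-2.2],"roll": 0},
  {"fingers": 1,"translation": [0,-11.4,-1.65],"roll": 0},
  {"fingers": 1,"translation": [0,-12.8,-0.9],"roll": 0},
  {"fingers": 1,"translation": [0,-14.2,0],"roll": 0},
  {"fingers": 1,"translation": [0,-15.5,1],"roll": 0},
  {"fingers": 1,"translation": [0,-16.7,2.1],"roll": 0},
  {"fingers": 1,"translation": [0,-17.8,3.4],"roll": 0},
  {"fingers": 1,"translation": [0,-18.7,4.7],"roll": 0},
  {"fingers": 1,"translation": [0,-18.7,4.7],"roll": 0},
])

```text
clock: 3.07
eef_pos: [0.4618, 0.0435, 0.2066]
tool_rot: [0.686, 0.727, -0.002, -0.002]
ft_force: [-1.3, -0.3, -0.4]
grip_width: 0.0001
```

Run:
```python
from h import *
c=snap('side','s2.png')
t=cv2.imread('pics/s2.png')[100:275,215:385]; cv2.imwrite('pics/s2c.png',cv2.resize(t,None,fx=3.4,fy=3.4,interpolation=cv2.INTER_CUBIC))
```

```text
(no output)
```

View pics/s2c.png

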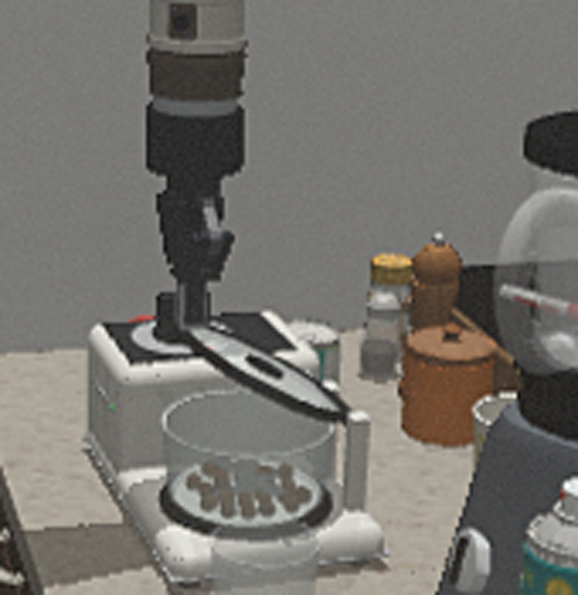

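The lid is at about 0.5 rad, with the fingertips on its rim and tab at crop (190,330). I'll carry on to shut.

Request:
play_rows([
  {"fingers": 1,"translation": [0,-0.8,1.5],"roll": 0},
  {"fingers": 1,"translation": [0,-1.4,2.9],"roll": 0},
  {"fingers": 1,"translation": [0,-1.8,4.1],"roll": 0},
  {"fingers": 1,"translation": [0,-2.1,5.3],"roll": 0},
  {"fingers": 1,"translation": [0,-2.2,6.5],"roll": 0},
  {"fingers": 1,"translation": [0,-2.2,7.3],"roll": 0},
  {"fingers": 1,"translation": [0,-2.2,7.7],"roll": 0},
  {"fingers": 1,"translation": [0,-2.2,7.7],"roll": 0},
  {"fingers": 1,"translation": [0,-2.2,7.7],"roll": 0},
])

```text
clock: 3.87
eef_pos: [0.4439, 0.0415, 0.1328]
tool_rot: [0.687, 0.727, 0.001, -0.0]
ft_force: [-4.4, 0.6, 6.8]
grip_width: 0.0001
```

Request:
play_rows([
  {"fingers": 1,"translation": [0,0,0.2],"roll": 0},
  {"fingers": 1,"translation": [0,0,0.4],"roll": 0},
  {"fingers": 1,"translation": [0,0,0.4],"roll": 0},
  {"fingers": 1,"translation": [0,0,0.4],"roll": 0},
  {"fingers": 1,"translation": [0,0,0.4],"roll": 0},
])

```text
clock: 4.28
eef_pos: [0.4441, 0.0415, 0.1321]
tool_rot: [0.687, 0.727, 0.001, 0.001]
ft_force: [-12.6, -0.1, 32.4]
grip_width: 0.0001
```

The contact went hard at the expected height (tip z 0.118, 32 N), so the lid is shut. I lift and move over the dial.

Request:
play_rows([
  {"fingers": 1,"translation": [0,0,-3],"roll": 0},
  {"fingers": 1,"translation": [0,0,-6.5],"roll": 0},
  {"fingers": -0.2,"translation": [0,0,-9],"roll": 0},
  {"fingers": -0.2,"translation": [4,1.5,-9],"roll": 0},
  {"fingers": -0.2,"translation": [8,3,-9],"roll": 0},
  {"fingers": -0.2,"translation": [12,4.5,-9],"roll": 0},
  {"fingers": -0.2,"translation": [15.2,5.8,-9],"roll": 0},
  {"fingers": -0.2,"translation": [15.2,5.8,-9],"roll": 0},
  {"fingers": -0.2,"translation": [15.2,5.8,-9],"roll": 0},
  {"fingers": -0.2,"translation": [15.2,5.8,-9],"roll": 0},
])

```text
clock: 5.12
eef_pos: [0.4933, 0.1959, 0.2174]
tool_rot: [0.687, 0.727, -0.0, 0.0]
ft_force: [0.4, -0.2, -0.5]
grip_width: 0.0511
```

Run:
```python
from h import *
snap('side','s3.png');snap('top','t3.png');o=bot.get_obs();print(o['eef_pos'],o['joint_pos'],o['ft_force'])
a=cv2.resize(cv2.imread('pics/s3.png')[110:260,225:335],None,fx=3.6,fy=3.6,interpolation=cv2.INTER_CUBIC)
b=cv2.resize(cv2.imread('pics/t3.png')[160:260,190:300],None,fx=3.6,fy=3.6,interpolation=cv2.INTER_CUBIC)
b=cv2.copyMakeBorder(b,0,a.shape[0]-b.shape[0],0,0,0)
cv2.imwrite('pics/c3.png',np.hstack([a,b]))
print(proj('side',o['eef_pos']+[0,0,-.014]),proj('side',[.493,.1965,.170]))
```

```text
[0.49316743 0.19474207 0.21758021] [ 3.76217638e-01  3.13585492e-01  3.09780909e-02  1.28831301e+00
 -2.42921417e-04  3.22357496e-01] [-0.16307313 -0.29068456 -0.22235303]
[267.90939521 175.62964722] [267.55436614 186.31688866]
```

View pics/c3.png

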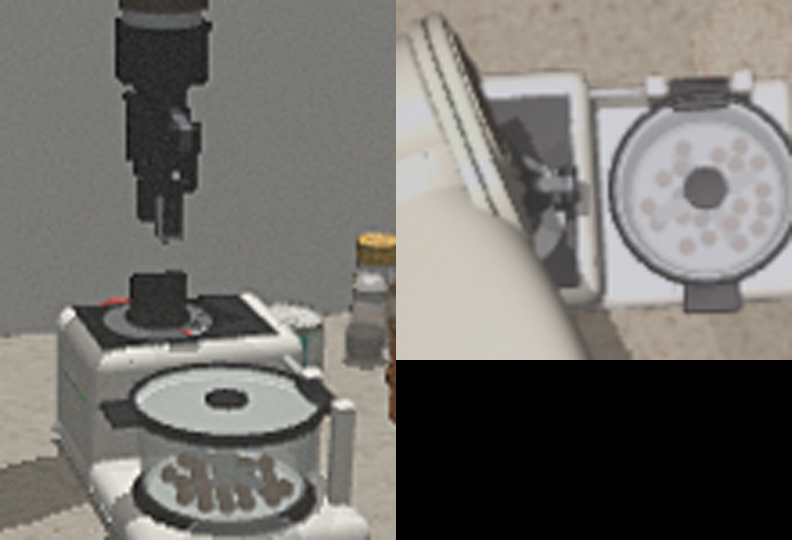

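The lid is shut and level. The dial's bar, with its top centre at crop (158,273), is right below the open fingers. I descend and grip.

Request:
play_rows([
  {"fingers": -0.2,"translation": [0,0,2],"roll": 0},
  {"fingers": -0.2,"translation": [0,0,4],"roll": 0},
  {"fingers": -0.2,"translation": [0,0,5.5],"roll": 0},
  {"fingers": -0.2,"translation": [0,0,6],"roll": 0},
  {"fingers": -0.2,"translation": [0,0,6],"roll": 0},
  {"fingers": 1,"translation": [0,0,6],"roll": 0},
  {"fingers": 1,"translation": [0,0,6],"roll": 0},
  {"fingers": 1,"translation": [0,0,6],"roll": 0},
  {"fingers": 1,"translation": [0,0,6],"roll": 0},
  {"fingers": 1,"translation": [0,0,6],"roll": 0},
  {"fingers": 1,"translation": [0,0,6],"roll": 0},
  {"fingers": 1,"translation": [0,0,6],"roll": 0},
])

```text
clock: 6.22
eef_pos: [0.4942, 0.1971, 0.159]
tool_rot: [0.687, 0.727, 0.002, -0.0]
ft_force: [-1.8, 4.9, 5.7]
grip_width: 0.0128
```

Request:
play_rows([
  {"fingers": 1,"translation": [0.1,0,-0.2],"roll": 0},
  {"fingers": 1,"translation": [0.1,0,-0.2],"roll": 5},
  {"fingers": 1,"translation": [0.1,0,-0.2],"roll": 10},
  {"fingers": 1,"translation": [0.1,0,-0.2],"roll": 15},
  {"fingers": 1,"translation": [0.1,0,-0.2],"roll": 20},
  {"fingers": 1,"translation": [0.1,0,-0.2],"roll": 25},
  {"fingers": 1,"translation": [0.1,0,-0.2],"roll": 30},
  {"fingers": 1,"translation": [0.1,0,-0.2],"roll": 30},
])

```text
clock: 6.88
eef_pos: [0.494, 0.1968, 0.1591]
tool_rot: [0.852, 0.523, 0.0, 0.0]
ft_force: [3.3, 2.9, -3.0]
grip_width: 0.0129
```

Run:
```python
from h import *
o=bot.get_obs();print(o)
```

```text
{'clock': 6.8833, 'joint_pos': array([ 3.79426045e-01,  3.54395707e-01, -6.86360321e-02,  1.14672603e+00,
       -5.22673287e-04,  8.49154273e-01]), 'joint_vel': array([ 0.00027065, -0.00160445, -0.00016883, -0.00025572,  0.00468414,
       -0.1134181 ]), 'tau': array([ -1.1093517 , -42.68249631,  22.95069337,   1.47767957,
        -0.46785504,   0.68378314]), 'eef_pos': array([0.49400943, 0.19682205, 0.15905938]), 'tool_rot': array([8.52245187e-01, 5.23142241e-01, 4.67195101e-04, 3.45939773e-04]), 'ft_force': array([ 3.29920217,  2.8896539 , -3.04087507]), 'ft_torque': array([ 0.55864086, -0.56088197,  0.07862768]), 'grip_width': 0.012912340422002578}
```

Request:
play_rows([
  {"fingers": 1,"translation": [0,0,0.1],"roll": 5},
  {"fingers": 1,"translation": [0,0,0.1],"roll": 10},
  {"fingers": 1,"translation": [0,0,0.1],"roll": 15},
  {"fingers": 1,"translation": [0,0,0.1],"roll": 20},
  {"fingers": 1,"translation": [0,0,0.1],"roll": 25},
  {"fingers": 1,"translation": [0,0,0.1],"roll": 30},
  {"fingers": 1,"translation": [0,0,0.1],"roll": 35},
  {"fingers": 1,"translation": [0,0,0.1],"roll": 39},
  {"fingers": 1,"translation": [0,0,0.1],"roll": 41},
  {"fingers": 1,"translation": [0,0,0.1],"roll": 41},
  {"fingers": 1,"translation": [0,0,0.1],"roll": 41},
  {"fingers": 1,"translation": [0,0,0.1],"roll": 41},
  {"fingers": 1,"translation": [0,0,0.1],"roll": 41},
])

```text
clock: 7.97
eef_pos: [0.4936, 0.1966, 0.159]
tool_rot: [0.981, 0.193, 0.001, 0.0]
ft_force: [0.2, 1.4, 5.3]
grip_width: 0.0129
```

Run:
```python
from h import *
snap('side','s4.png');snap('top','t4.png');o=bot.get_obs()
print(o['eef_pos'],o['tool_rot'],2*np.degrees(np.arctan2(o['tool_rot'][1],o['tool_rot'][0])),o['ft_force'],o['ft_torque'],o['grip_width'])
a=cv2.resize(cv2.imread('pics/s4.png')[160:260,230:330],None,fx=5,fy=5,interpolation=cv2.INTER_CUBIC)
b=cv2.resize(cv2.imread('pics/t4.png')[170:270,190:250],None,fx=5,fy=5,interpolation=cv2.INTER_CUBIC)
cv2.imwrite('pics/c4.png',np.hstack([a,b]))
```

```text
[0.49365658 0.19655931 0.15898745] [9.81261791e-01 1.92678472e-01 5.44263099e-04 8.65035581e-05] 22.2182798119631 [-0.67052999  0.29250139  6.11176841] [0.1756559  0.10950287 0.13138079] 0.012939551784146077
```

View pics/c4.png

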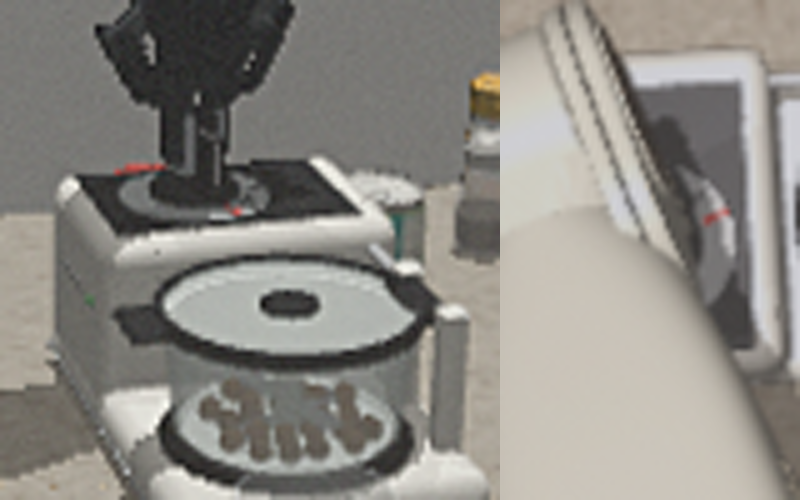

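The lid is shut. The fingers hold the bar, and the white pointer is beside the red marks at crop (232,211). The tool has turned 71° (1.24 rad) with the grip width unchanged, so I'm handing it in.

```bash
python3 -c "
from workcell import bot
print(bot.job_done()); o=bot.get_obs(); print(o['clock'],o['ft_torque'],o['grip_width'])"
```

```text
the job is handed in; nothing more can be done
None
the job is handed in; nothing more can be done
```

I handed the job in at about 8 s, with the lid folded shut and the gripper holding the dial at about three dots. The hand-in gave no verdict, and I can't read the dial or lid angle directly.

- **Lid:** I pushed it over from behind with closed fingers, then pressed its rim to a hard stop. The fingertips were at z of about 0.118 m with 32 N, and the final side picture shows the lid level on the bowl.
- **Dial:** I gripped the bar and turned it clockwise by 71° (1.24 rad; the mark is at 1.2). The final side picture shows the white pointer beside the red dots.
- **Grip:** The opening stayed at 12.9 mm, just under the bar's 14 mm, with no sign of slipping. The wrist torque was 0.13 Nm, as expected for the dial's spring.
- **Jar, glass and apple:** I touched none of them, but I did not measure their positions again at the end.

No check failed or disagreed.

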